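# Push the purple coffee tin up the display ramp to its top stop

## Task

The purple coffee tin is today's tasting: slide it up its lane of the sloping display stand, without lifting it off, until it rests squarely against the brass stop at the top. Leave it standing there, and leave the gold and the cream tin where they are at the foot.

Things in the scene. Friction and masses are not known exactly. Their poses are not given: they have to be found in the camera images.
- purple_tin: Dark purple square tin, gold band, 60 x 60 mm, 44 mm tall, 0.15 to 0.3 kg, loose. Origin: centre of its underside; z up, x roughly uphill. Starts upright at the foot of one of the three lanes (which one varies), within 5 degrees of square, on the stand's level front shelf: 100 mm deep, 12 mm above the table, its front end open towards the robot, its far end meeting the ramp.
- ramp: Fixed wooden ramp, 252 mm wide, 130 mm long, rising 8 degrees away from the robot. Origin: mid-width of its lower edge, on the surface; x up the slope, y left, z square to it. Brass stop across x = 130 mm, 26 mm high: a tin against it has its origin at x = 100. Rails 10 mm high along shelf and ramp bound 3 lanes, 76 mm wide, centred at y = -82, 0, 82. Friction holds a tin on the slope.
- gold_tin: Gold-yellow tin with a purple band, same size, form and frame as the purple one, standing at the foot of another lane; to be left alone.
- cream_tin: Cream tin with a brown band, same size, form and frame, standing at the foot of the remaining lane; to be left alone.
Mind the look-alikes: they are no part of the job. Leave any blue or red look-alike of the purple_tin alone.

How it is judged:
By the outcome, as a careful person would: the job done as asked, in the order asked, and still so for the second after the job is handed in, with the robot touching nothing.
It also fails if it takes over 32 s, if anything falls off the work surface, if the arm or the gripper's body presses on something with over 40 N, if the wrist force passes 120 N, or if a joint passes its speed limit or range.

## Robot

A 6-joint arm with a two-finger parallel gripper is mounted at the origin on the work surface. World frame = base frame: x ahead of the robot, y to its left, z up, the work surface at z = 0. Lengths are in mm, angles in rad, forces in N, time in s.
With the tool pointing down it reaches from about 350 to 975 mm from the base axis. Payload 7.1 kg.
Tool frame: the origin (TCP) lies on the mounting face of the last link; the fingertips stand 182 mm ahead of it and the grasp point (between the pads) lies 163 mm ahead of it; z points along the fingers, y is the line along which they close (so a half turn about z gives the same grasp; the last joint's range is limited). The gripper opens to 88 mm and grips with 3 to 60 N. Pads are 20 mm wide; open, the fingers measure 115 mm over their backs; the gripper's body (75 mm by 178 mm) begins 61 mm behind the grasp point.
Start: joints at [-1.342, 0.423, 1.63, -0, 1.089, -0.019], TCP at [153.314, -605.889, 404.675] pointing down, gripper open.
Joint ranges: [-3, 3], [-0.9, 2.11], [0.09, 2.58], [-1.31, 4.45], [0.11, 2.69], [-2.54, 2.54]. Speed limits (rad/s): [2.39, 2.39, 3.01, 3.14, 3.14, 3.14].

## Interface

Orientations are given as a rotation vector (axis times angle).
In Python, from rig import bot, imaging, ticket gives the robot as it stands.
- The arm moves only by the shell command python3 -m jog 'ROWS' [FORCE]. ROWS is JSON, a list of rows, each a list of 3 entries, a list of its own where there are three numbers: the shift along the tool's x, y, z as a fraction of full scale, then the turn, a rotation vector about the tool's x, y, z as a fraction of full scale, then the closure, from -1 (fully open) to 1 (shut). In form: [[[tx, ty, tz], [wx, wy, wz], hand], ...]. A call has 1 to 10 rows; each row is the pose to reach, as a shift and turn from the pose commanded when the call began, along the tool's axes at that moment; what a row does not reach only later rows make up. Full scale, the value 1, is 100 mm for a shift and pi/4 rad for a turn. A row lasts 1/10 s, in which the tool goes at most 50 mm and 8.59 degrees, less where a joint would pass 70% of its speed; a pose out of reach is approached as far as the arm can. A call with a number of a shift or a turn outside -1 to 1 is refused whole. A call with a gripper value outside its range is refused whole. The fingers move at their own pace and stop on an object; FORCE is the grip in N (left out, the last holds). Time passes only in rows, so rows that repeat a pose let the fingers close. It gives the time, the measured TCP pose, the force, the opening and the grip force at its end, in the units of the state.
- bot.state(): the state, without advancing time (a new reading comes with each control period).
- imaging.get_image(name): name is "side" or "top"; returns the picture (420x560x3 uint8, blue, green, red); there is no depth.
- imaging.calibration(name): a dict with "fx", "fy", "cx", "cy" (pixels), "position" and "attitude" of the camera in the world. Camera axes: x right, y down, z forward; pixel columns grow to the right and rows downward; lengths in mm; the calibration is good to about 2 mm. A picture is of the moment at which its call begins. calibration takes no time and is no camera call.
- ticket.close_job(): hands the job in; it is judged then, once.
The state is a dict: "t": time; "joints": joint angles; "joint_vel": joint speeds; "joint_torque": joint torques, N m; "tcp_pos": TCP position; "tcp_rot": TCP orientation; "wrist_force": force on the tool from outside, world axes, zero at the start; "ft_torque": the same for the moment, N m; "opening": finger opening in mm; "grasp_force": force on a finger pad.
Only numpy, scipy, OpenCV 4.12 (cv2) and the standard library are available. Lean on these libraries where they do the work, as an engineer would, in place of code of your own. Each camera call takes 0.05 s, during which the arm holds its last target. There are 200 camera calls.

## Working session

There is one attempt and no reset: what is moved stays moved. The work goes in short steps, Python scripts to look and compute and a shell command to move; the robot and the scene stay as the last step left them, time stands still between calls to the robot, and variables do not carry over. Pictures are saved under pics/ and viewed, at most 10 in all, crops included, and the job is handed in when it is done.

```bash
mkdir -p pics; python3 - <<'E'
from rig import bot,imaging,ticket
import cv2
for n in("top","side"):
    cv2.imwrite(f"pics/{n}0.png",imaging.get_image(n)); print(imaging.calibration(n))
print(bot.state())
E
```

```text
{'fx': 498.1363108052506, 'fy': 498.1363108052506, 'cx': 277.82049231950964, 'cy': 201.95946022007067, 'position': array([352.63981405,  83.21324078, 888.80891654]), 'attitude': array([-2.12642847,  2.12357873, -0.14707737])}
{'fx': 389.327894907151, 'fy': 389.327894907151, 'cx': 274.14280266939255, 'cy': 209.2069532074021, 'position': array([ 448.55992784, -339.94826465,  510.31575806]), 'attitude': array([-2.43233413,  0.05854534, -0.02853554])}
{'t': 0.1, 'joints': array([-1.34196002e+00,  4.23774157e-01,  1.63058395e+00, -3.03878904e-05,
        1.08856858e+00, -1.90012067e-02]), 'joint_vel': array([ 0.00012868, -0.00113488, -0.00203476, -0.00061121,  0.00069193,
        0.00159703]), 'joint_torque': array([-7.29376952e-04, -5.45614743e+01, -2.74324661e+01,  6.44584699e-02,
        1.88290532e-02, -2.61999975e-05]), 'tcp_pos': array([ 153.28464097, -605.66694061,  403.98481658]), 'tcp_rot': array([-3.11618610e+00, -3.88165024e-01,  2.61383625e-04]), 'wrist_force': array([ 0.61918429, -0.85006294,  0.40996188]), 'ft_torque': array([-0.01466547,  0.04066552, -0.02925037]), 'grasp_force': 0.0, 'opening': 88.05402624360806}
```

View pics/top0.png

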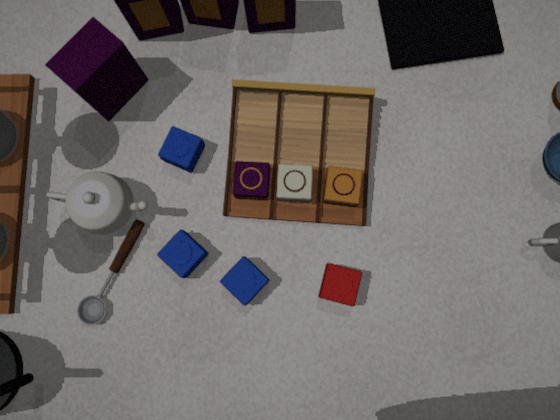

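View pics/side0.png

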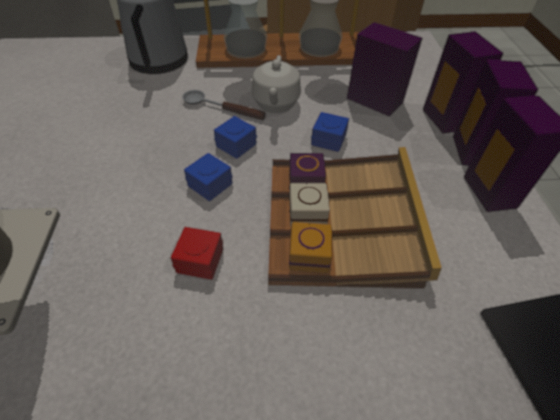

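Purple is in the left lane (top view, about (251,180)), cream in the middle, gold on the right. I'll enlarge for exact corners.

```bash
python3 - <<'E'
import cv2
a=cv2.imread("pics/top0.png")[75:230,215:385]
cv2.imwrite("pics/crop0.png",cv2.convertScaleAbs(cv2.resize(a,None,fx=3.8,fy=3.8,interpolation=cv2.INTER_CUBIC),alpha=1.7))
E
```

```text
(no output)
```

View pics/crop0.png

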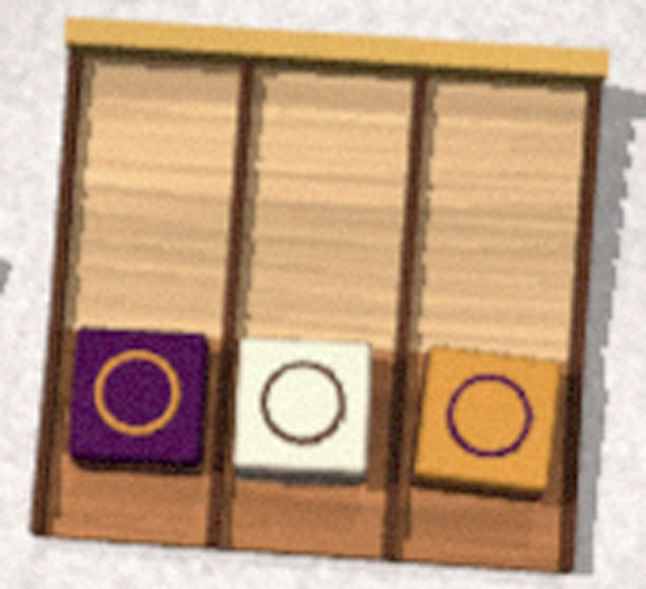

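```bash
cat > h.py <<'E'
import numpy as np
from rig import bot,imaging
from scipy.spatial.transform import Rotation as R
c=imaging.calibration("top")
def px(u,v,z):
    d=R.from_rotvec(c["attitude"]).apply([(u-c["cx"])/c["fx"],(v-c["cy"])/c["fy"],1])
    return (c["position"]+d*(z-c["position"][2])/d[2])
def cr(u,v,z): return px(215+(u-1.4)/3.8,75+(v-1.4)/3.8,z)
E
python3 - <<'E'
from h import *
for n,u,v,z in [("frL",33,532,22),("frR",573,571,22),("stL",67,43,56),("stR",607,76,56),("edL",70,333,12),("edR",568,362,12)]+[("p",*q,56) for q in((77,328),(208,335),(203,466),(70,458))]+[("c",*q,56) for q in((238,340),(371,342),(366,474),(234,470))]:
    print(n,cr(u,v,z).round(1))
s=bot.state();print(R.from_rotvec(s["tcp_rot"]).as_matrix().round(3))
E
```

```text
frL [472.6 201.   22. ]
frR [454.6 -47.8  22. ]
stL [697.4 185.4  56. ]
stR [679.7 -64.   56. ]
edL [569.8 186.7  12. ]
edR [555.1 -49.5  12. ]
p [561.2 178.4  56. ]
p [557.8 119.   56. ]
p [497.7 120.8  56. ]
p [501.4 180.5  56. ]
c [555.5 105.4  56. ]
c [554.4  45.4  56. ]
c [494.   48.1  56. ]
c [495.9 107.   56. ]
[[ 0.969  0.245 -0.   ]
 [ 0.245 -0.969  0.001]
 [-0.    -0.001 -1.   ]]
```

```bash

python3 -m jog '[[[1,-1,0],[0,0,0],0.25],[[1,-1,0],[0,0,0],0.25],[[1,-1,0],[0,0,0],0.25],[[1,-1,0],[0,0,0],0.25]]' 10
python3 -m jog '[[[1,-1,0],[0,0,0],0.25],[[1,-1,0],[0,0,0],0.25],[[1,-1,0],[0,0,0],0.25]]'
python3 -m jog '[[[1,-1,0],[0,0,0],0.25],[[1,-1,0],[0,0,0],0.25],[[1,-1,0],[0,0,0],0.25]]'
python3 -m jog '[[[1,-1,0],[0,0,0],0.25],[[1,-1,0],[0,0,0],0.25],[[1,-1,0],[0,0,0],0.25]]'
python3 -m jog '[[[0.3,-1,0],[0,0,0.41],0.25],[[0.3,-1,0],[0,0,0.41],0.25],[[0.3,-1,0],[0,0,0.41],0.25],[[0.3,-1,0],[0,0,0.41],0.25]]'
cat >> h.py <<'E'
# stand frame: level x ahead, y left, z world
U=np.array([.9974,-.072,0]);V=np.array([.072,.9974,0]);O=np.array([563.3,69.4,0])
def goal(x,y,z,tilt=12):
    """tool shift/turn (full-scale units) bringing the tips' front edge to stand (x,y,z); also where it is now"""
    s=bot.state();M=R.from_rotvec(s["tcp_rot"]).as_matrix();p=s["tcp_pos"]
    t=np.radians(tilt);X=np.cos(t)*U+np.sin(t)*np.array([0,0,1]);Z=np.sin(t)*U-np.cos(t)*np.array([0,0,1])
    G=np.c_[X,-V,Z]
    P=O+x*U+y*V+[0,0,z]-10*X-182*Z
    e=p+M@[10,0,182]-O
    print("t",round(s["t"],2),"edge",[round(float(e@k),1) for k in(U,V,[0,0,1])],"F",s["wrist_force"].round(1),"open",round(s["opening"],1))
    print("shift",(M.T@(P-p)/100).round(3),"turn",(R.from_matrix(M.T@G).as_rotvec()/(np.pi/4)).round(3))
E
python3 -c "
from h import *
goal(-95,79,100)"
```

```text
t: 0.5
tcp_pos: [227.1, -480.6, 404.1]
tcp_rot: [-3.114, -0.393, 0.0]
wrist_force: [0.6, 0.2, -0.6]
opening: 59.4
grasp_force: 0.0
t: 0.8
tcp_pos: [298.6, -361.7, 404.5]
tcp_rot: [-3.117, -0.387, 0.0]
wrist_force: [0.2, -0.8, 0.1]
opening: 35.5
grasp_force: 0.0
t: 1.1
tcp_pos: [371.3, -240.0, 404.8]
tcp_rot: [3.117, 0.388, 0.0]
wrist_force: [1.3, -0.2, 0.4]
opening: 33.0
grasp_force: 0.0
t: 1.4
tcp_pos: [444.1, -118.3, 404.8]
tcp_rot: [3.117, 0.389, 0.001]
wrist_force: [-0.7, -0.5, 0.5]
opening: 32.9
grasp_force: 0.0
t: 1.8
tcp_pos: [447.8, -14.1, 404.6]
tcp_rot: [-3.139, 0.113, 0.0]
wrist_force: [-0.2, -0.1, 0.3]
opening: 33.0
grasp_force: 0.0
t 1.8 edge [-99.2, -91.6, 222.6] F [-0.2 -0.1  0.3] open 33.0
shift [-0.334 -1.706  1.287] turn [-0.     0.267  0.   ]
```

```bash

python3 -m jog '[[[-0.15,-0.85,0.2],[0,0.13,0],0.25],[[-0.15,-0.85,0.2],[0,0.13,0],0.25],[[-0.15,-0.85,0.2],[0,0.13,0],0.25]]' >/dev/null
python3 -c "
from h import *
goal(-95,79,100)"
```

```text
t 2.1 edge [-96.6, -6.7, 203.7] F [ 0.3 -0.7 -0.2] open 33.0
shift [-0.284 -0.857  1.054] turn [0.    0.139 0.003]
```

```bash

python3 -m jog '[[[-0.28,-0.86,0.3],[0,0.139,0],0.25],[[-0.28,-0.86,0.6],[0,0.139,0],0.25],[[-0.28,-0.86,0.9],[0,0.139,0],0.25],[[-0.28,-0.86,0.9],[0,0.139,0],0.25],[[-0.28,-0.86,0.9],[0,0.139,0],0.25]]' >/dev/null
python3 -c "
from h import *
import cv2
goal(-95,79,26)
a=imaging.get_image('top')[75:300,165:385]
cv2.imwrite('pics/t1.png',cv2.convertScaleAbs(cv2.resize(a,None,fx=2.6,fy=2.6),alpha=1.6))
"
```

```text
t 2.6 edge [-94.3, 76.5, 116.4] F [-0.8 -0.5  0. ] open 32.9
shift [-0.194 -0.023  0.882] turn [ 0.002 -0.    -0.002]
```

View pics/t1.png

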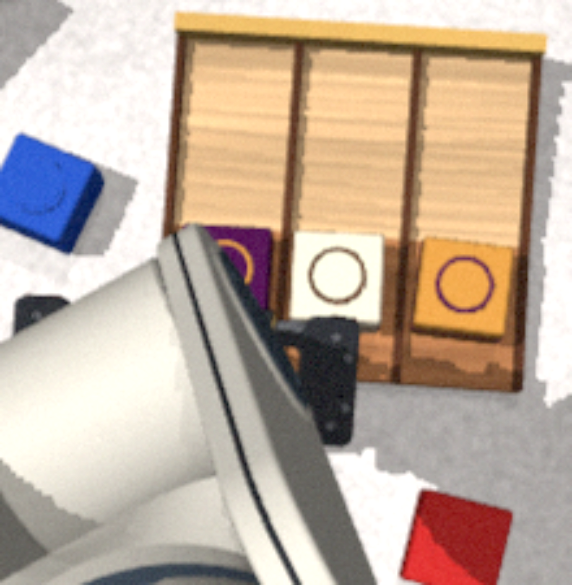

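The gripper is behind the purple tin in its lane (crop about (240,290)), and its body stays above the cream tin. I'll lower, then push.

```bash

python3 -m jog '[[[-0.19,-0.02,0.3],[0,0,0],0.25],[[-0.19,-0.02,0.6],[0,0,0],0.25],[[-0.19,-0.02,0.88],[0,0,0],0.25],[[-0.19,-0.02,0.88],[0,0,0],0.25],[[-0.19,-0.02,0.88],[0,0,0],0.25]]' >/dev/null
python3 -c "
from h import *
goal(-5,79,26)
"
python3 -m jog '[[[0.098,0,0.021],[0,0,0],0.25],[[0.196,0,0.042],[0,0,0],0.25],[[0.245,0,0.052],[0,0,0],0.25],[[0.294,0,0.062],[0,0,0],0.25],[[0.343,0,0.073],[0,0,0],0.25],[[0.39,0,0.083],[0,0,0],0.25],[[0.39,0,0.083],[0,0,0],0.25]]'
python3 -c "
from h import *
import cv2
goal(-5,79,26)
a=imaging.get_image('side')[100:310,190:470]
cv2.imwrite('pics/s1.png',cv2.convertScaleAbs(cv2.resize(a,None,fx=2.8,fy=2.8),alpha=1.6))
"
```

```text
t 3.15 edge [-93.6, 79.2, 28.0] F [-0.9 -0.4 -0.2] open 32.9
shift [0.868 0.    0.206] turn [ 0.001 -0.004 -0.004]
t: 3.85
tcp_pos: [466.9, 156.4, 202.3]
tcp_rot: [3.114, -0.116, 0.331]
wrist_force: [0.1, -0.0, 0.3]
opening: 33.1
grasp_force: 0.3
t 3.85 edge [-54.4, 79.7, 26.4] F [ 0.1 -0.   0.3] open 33.1
shift [0.486 0.007 0.108] turn [ 0.    -0.003 -0.003]
```

View pics/s1.png

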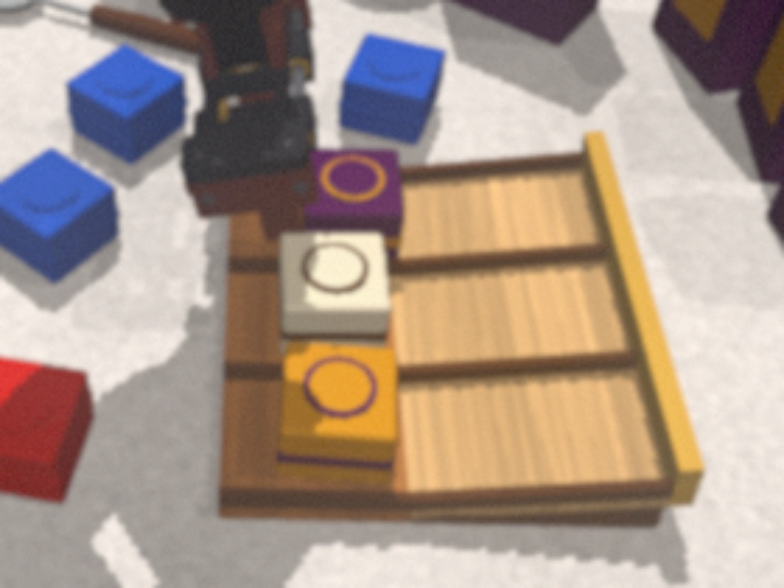

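The tin slid forward about 15 mm (its top is now at crop (352,178)); the cream and gold tins are untouched. I'll continue to the ramp foot and then up the slope.

```bash

python3 -m jog '[[[0.049,0,0.01],[0,0,0],0.25],[[0.098,0,0.021],[0,0,0],0.25],[[0.147,0,0.031],[0,0,0],0.25],[[0.196,0,0.042],[0,0,0],0.25],[[0.245,0,0.052],[0,0,0],0.25],[[0.294,0,0.062],[0,0,0],0.25],[[0.343,0,0.073],[0,0,0],0.25],[[0.392,0,0.083],[0,0,0],0.25],[[0.44,0,0.094],[0,0,0],0.25],[[0.49,0,0.104],[0,0,0],0.25]]'
python3 -m jog '[[[0.05,0,0.003],[0,0,0],0.25],[[0.1,0,0.007],[0,0,0],0.25],[[0.15,0,0.01],[0,0,0],0.25],[[0.2,0,0.014],[0,0,0],0.25],[[0.25,0,0.017],[0,0,0],0.25],[[0.3,0,0.021],[0,0,0],0.25],[[0.35,0,0.024],[0,0,0],0.25],[[0.4,0,0.028],[0,0,0],0.25],[[0.45,0,0.031],[0,0,0],0.25],[[0.5,0,0.035],[0,0,0],0.25]]'
python3 -c "
from h import *
import cv2
goal(67.4,79,35.6)
a=imaging.get_image('side')[100:310,190:470]
cv2.imwrite('pics/s2.png',cv2.convertScaleAbs(cv2.resize(a,None,fx=2.8,fy=2.8),alpha=1.6))
"
```

```text
t: 4.9
tcp_pos: [516.7, 152.6, 202.4]
tcp_rot: [3.114, -0.116, 0.33]
wrist_force: [-1.1, -0.7, -0.5]
opening: 33.1
grasp_force: 0.7
t: 5.9
tcp_pos: [566.3, 148.9, 209.6]
tcp_rot: [3.114, -0.116, 0.33]
wrist_force: [-0.8, 0.6, -1.3]
opening: 33.0
grasp_force: 0.7
t 5.9 edge [45.2, 79.4, 33.7] F [-0.8  0.6 -1.3] open 33.0
shift [0.225 0.005 0.028] turn [ 0.001 -0.002 -0.003]
```

View pics/s2.png

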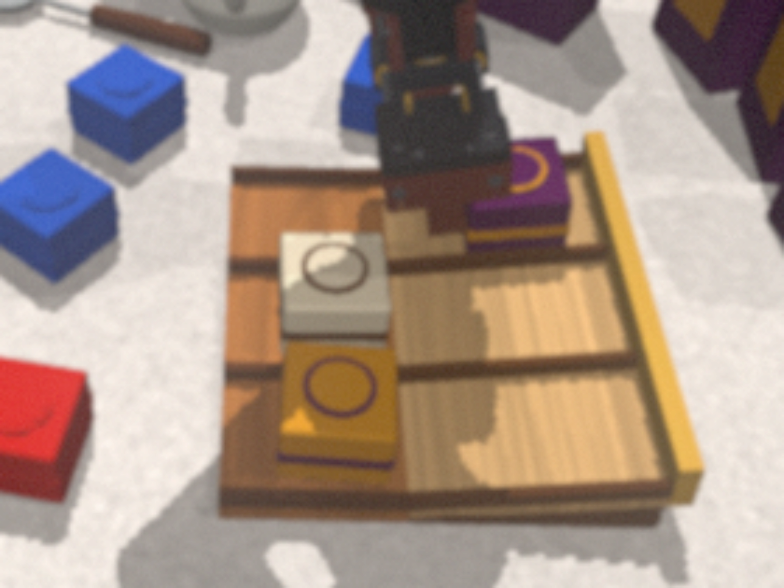

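The tin is on the ramp (crop (520,190)), square in its lane and about 22 mm short of the stop.

```bash

python3 -m jog '[[[0.04,0,0.003],[0,0,0],0.25],[[0.08,0,0.006],[0,0,0],0.25],[[0.11,0,0.008],[0,0,0],0.25],[[0.14,0,0.01],[0,0,0],0.25],[[0.17,0,0.012],[0,0,0],0.25],[[0.19,0,0.013],[0,0,0],0.25]]' | grep -E 'force'
python3 -m jog '[[[0.01,0,0],[0,0,0],0.25],[[0.02,0,0.001],[0,0,0],0.25]]'| grep -E 'force'
python3 -m jog '[[[0.01,0,0],[0,0,0],0.25],[[0.01,0,0.001],[0,0,0],0.25]]'| grep -E 'force'
python3 -c "
from h import *
goal(67.4,79,35.6)"
```

```text
wrist_force: [-1.5, -0.1, 0.5]
grasp_force: 1.1
wrist_force: [-2.4, 0.6, -0.2]
grasp_force: 1.2
wrist_force: [-2.0, -0.2, 1.0]
grasp_force: 1.0
t 6.95 edge [66.6, 79.4, 36.8] F [-2.  -0.2  1. ] open 33.0
shift [0.008 0.005 0.013] turn [ 0.001 -0.002 -0.003]
```

```bash

python3 -m jog '[[[0.01,0,0.001],[0,0,0],0.25],[[0.01,0,0.001],[0,0,0],0.25],[[0.01,0,0.001],[0,0,0],0.25]]'| grep -E '_force'
python3 -m jog '[[[0.01,0,0.001],[0,0,0],0.25],[[0.01,0,0.001],[0,0,0],0.25],[[0.01,0,0.001],[0,0,0],0.25]]'| grep -E '_force'
python3 -c "
from h import *
import cv2
goal(67.4,79,35.6)
a=imaging.get_image('top')[70:230,200:390]
cv2.imwrite('pics/t3.png',cv2.convertScaleAbs(cv2.resize(a,None,fx=3.6,fy=3.6),alpha=1.8))
"
```

```text
wrist_force: [-5.8, 1.3, 2.0]
grasp_force: 2.4
wrist_force: [-8.3, 1.4, 5.7]
grasp_force: 3.9
t 7.55 edge [66.8, 79.3, 36.7] F [-8.3  1.4  5.7] open 33.0
shift [0.001 0.005 0.012] turn [ 0.002  0.002 -0.003]
```

Force is rising with the edge stopped at the expected position, so this is the stop. I'll press a little more to square the tin, then back off.

```bash

python3 -m jog '[[[0.01,0,0.001],[0,0,0],0.25],[[0.02,0,0.001],[0,0,0],0.25],[[0.02,0,0.001],[0,0,0],0.25],[[0.02,0,0.001],[0,0,0],0.25]]'| grep -E '_force'
python3 -c "
from h import *
goal(67.4,79,35.6)"
python3 -m jog '[[[-0.02,0,-0.001],[0,0,0],0.25],[[-0.05,0,-0.003],[0,0,0],0.25],[[-0.1,0,-0.007],[0,0,0],0.25],[[-0.3,0,-0.02],[0,0,0],0.25],[[-0.5,0,-0.1],[0,0,0],0.25],[[-0.6,0,-0.5],[0,0,0],0.25],[[-0.8,0,-0.9],[0,0,0],0.25],[[-1,0,-1],[0,0,0],0.25],[[-1,0,-1],[0,0,0],0.25]]'| grep -E '_force'
python3 -m jog '[[[-0.6,0.4,-0.5],[0,0,0],0.25],[[-0.6,1,-0.5],[0,0,0],0.25],[[-0.6,1,-0.5],[0,0,0],0.25],[[-0.6,1,-0.5],[0,0,0],0.25]]'| grep -E '_force'
python3 -c "
from h import *
import cv2
a=imaging.get_image('top')[70:230,200:390]
cv2.imwrite('pics/t4.png',cv2.convertScaleAbs(cv2.resize(a,None,fx=3.6,fy=3.6,interpolation=2),alpha=1.8))
a=imaging.get_image('side')[110:290,260:450]
cv2.imwrite('pics/s4.png',cv2.convertScaleAbs(cv2.resize(a,None,fx=3.3,fy=3.3,interpolation=2),alpha=1.8))
"
```

```text
wrist_force: [-14.7, 3.3, 8.6]
grasp_force: 6.6
t 8.0 edge [66.9, 79.1, 36.5] F [-14.7   3.3   8.6] open 33.0
shift [-0.006  0.005  0.01 ] turn [ 0.003  0.006 -0.002]
wrist_force: [0.8, -0.8, -0.5]
grasp_force: 0.0
wrist_force: [0.1, 0.3, 0.7]
grasp_force: 0.0
```

View pics/t4.png

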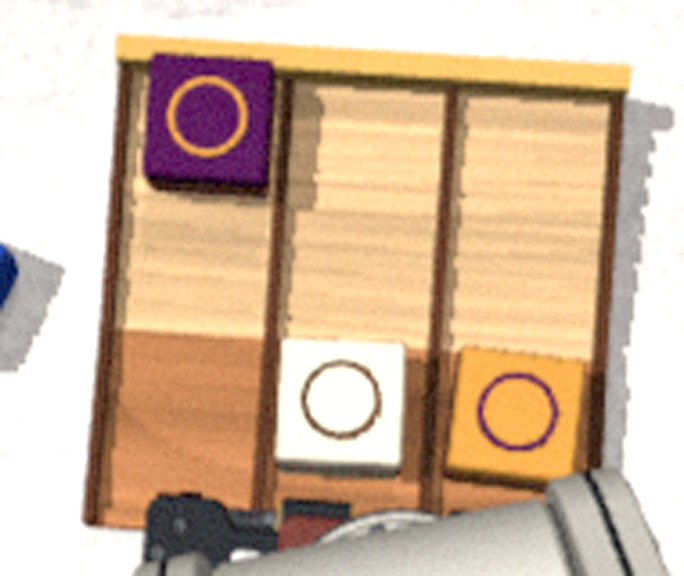

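View pics/s4.png

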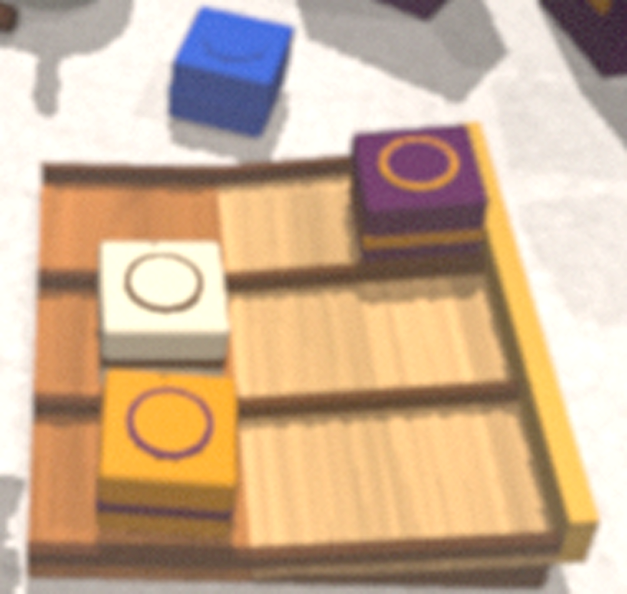

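The purple tin is flush and square against the stop (top crop (208,115), edge parallel to the brass). Cream and gold are unmoved and the gripper is clear.

```bash
python3 -c "
from rig import ticket
print(ticket.close_job())"
```

```text
the job is handed in; nothing more can be done
None
```

I slid the purple tin up its lane until it stood squarely against the brass stop, left the gold and cream tins where they were at the foot, and handed the job in with the gripper clear.

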